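# Set the sliding stop of a drilling fixture with a setting block

## Task

Set the sliding stop of the drilling fixture to 40 mm with the wider of the two setting blocks from the wooden rack: lay that block flat on the steel bed, its 40 mm width between the two stops and one long side flush against the fixed end stop. Slacken the thumb screw on the collar of the sliding stop, slide the stop gently along its rod until its arm touches the block, and tighten the screw fully again. Leave the block there between the stops, and leave the narrower block and the spanner, oil bottle and parts bin where they are.

Things in the scene. Friction and masses are not known exactly. Their poses are not given: they have to be found in the camera images.
- fixture: Drilling fixture bolted to the bench: aluminium plate 156 x 180 x 12 mm (x, y, z), origin at the centre of its underside, z up. Along y it carries, at x -28, a raised steel bed 50 mm wide, top at z 30, with the fixed end stop at its -y end, and at x +50 a 14 mm guide rod, axis at z 30, between two pillars 46 mm high. The sliding stop rides on the rod.
- end_stop (a point): Point on the face of the fixed end stop (dark steel block, 64 mm wide, 22 mm thick, top 28 mm above the bed), on the bed's centre line at the bed's top, 30 mm above the bench. Axes as the fixture's: +y leads along the bed to the sliding stop. The bed reaches 112 mm along +y. The 40 mm block is home when its origin is 20 mm along +y from here.
- stop (a joint): Sliding stop: value = clear gap in m between the faces of the fixed end stop and of the sliding stop's arm. Travel 0 to 0.072, starts between 0.056 and 0.068. Held fast while the screw is tight (about 20 N); with the screw slack it slides with about 2 N and stays where it is left.
- stop_face (a point): Centre of the arm's face that looks to the end stop, over the bed's centre line, 11 mm above the bed. The arm (12 mm thick, 18 mm high, 2 to 20 mm above the bed) lies across the bed along the fixture's x and ends in the collar: dark steel block on the rod, 36 (across the rod) x 28 (along it) x 32 mm, top 46 mm above the bench. Axes as the fixture's.
- screw (a joint): Thumb screw, vertical, in the collar's top; clamps the collar on the rod. In rad: 0 = screwed fully home (end of travel), grows anticlockwise seen from above (loosening), up to 2.2. Starts tight, 0 to 0.12. Its hold fades as it is turned; from about 0.9 on the collar is free. Takes up to about 0.3 N m; stays where it is left.
- paddle (a point): Middle of the screw's flat upright paddle head, on the screw's axis, 59 mm above the bench: steel, 36 mm long (along this point's x), 8 mm thick (along its y), 18 mm high (9 mm above and below this point; the collar's top is 13 mm below it). Turns with the screw, travels with the stop. The axis stands over the rod, 16 mm along fixture +y from the arm's face.
- block40: The wider steel setting block: 60 (x) x 40 (y) x 25 mm (z), 0.34 to 0.53 kg, origin at the centre of its underside. It starts crosswise in the rack, its 60 mm ends hidden by the rack's walls (3 mm gaps): take it there by its 40 mm width. Between the stops there is no room for fingers beside that width: there hold it by its 60 mm ends.
- block30: The narrower steel setting block in the same rack, 60 (x) x 30 (y) x 25 mm (z), origin at the centre of its underside. Not needed.
- rack: Open-ended wooden rack fixed to the bench, 76 (x) x 190 (y) mm: floor 8 mm thick, two side walls along y, 5 mm thick, 31 mm high, 66 mm apart inside. The two blocks lie on its floor about 45 mm either side of its middle, in either order. Origin at the centre of its underside. The bench between rack and fixture is clear.
- spanner: Steel spanner 170 mm long lying on the bench beyond the work, a bystander.
- oil: Oil bottle, 48 mm diameter, 150 mm tall, standing beyond the work, a bystander. Origin at the centre of its base.
- bin: Open red parts bin, 100 x 150 x 50 mm, beyond the work, a bystander. Origin at the centre of its base.
Mind the look-alikes: they are no part of the job. Leave any green or purple look-alike of the block40 alone.

How it is judged:
On the way, in this order (a step that is already met when the one before it is completed fails the run):
1. the thumb screw is slackened while the sliding stop still stands where it was (value of joint screw above 0.6 rad and distance of stop_face from where it was at the start of the episode below 0.006 m), for 0.1 s.
2. with the screw slack, the stop is brought up to the block, which lies against the end stop (value of joint screw above 0.5 rad and value of joint stop between 0.0385 and 0.042 m and y of block40 in the frame of end_stop between 0.018 and 0.022 m and angle between the x axis of block40 and the x axis of fixture, either way round below 0.06 rad), for 0.1 s.
At the end, for the whole second after the job is handed in: The 40 mm block lies flat and square on the bed (0.06 rad), within 18 mm of its centre line, its origin 18 to 22 mm from the end stop's face; the sliding stop's gap is 38.5 to 42 mm; the thumb screw is below 0.2 rad; all is at rest (value of joint screw below 0.2 rad and value of joint stop between 0.0385 and 0.042 m and y of block40 in the frame of end_stop between 0.018 and 0.022 m and x of block40 in the frame of end_stop between -0.018 and 0.018 m and z of block40 in the frame of end_stop between -0.002 and 0.002 m and angle between the x axis of block40 and the x axis of fixture, either way round below 0.06 rad and angle between block40's own z axis and vertical below 0.06 rad and linear speed of block40 below 0.01 m/s); the robot touches nothing.
It fails at once if the block is dropped on, or driven hard against, the fixture or the stop (over 60 N) (contact force between block40 and fixture above 60 N).
It fails at once if the narrower block is moved more than 15 mm (distance of block30 from where it was at the start of the episode above 0.015 m).
It fails at once if the oil bottle is moved more than 30 mm or tipped (distance of oil from where it was at the start of the episode above 0.03 m or angle between oil's own z axis and vertical above 0.4 rad).
It fails at once if the parts bin is moved more than 30 mm (distance of bin from where it was at the start of the episode above 0.03 m).
It fails at once if the spanner is moved more than 30 mm (distance of spanner from where it was at the start of the episode above 0.03 m).
It also fails if it takes over 72 s, if anything falls off the work surface, if the arm or the gripper's body presses on something with over 40 N, if the wrist force passes 120 N, or if a joint passes its speed limit or range.

## Robot

A 6-joint arm with a two-finger parallel gripper is mounted at the origin on the work surface. World frame = base frame: x ahead of the robot, y to its left, z up, the work surface at z = 0. Lengths are in m, angles in rad, forces in N, time in s.
With the tool pointing down it reaches from about 0.3 to 0.825 m from the base axis. Payload 5.4 kg.
Tool frame: the origin (TCP) lies at the very end of the fingers, on their centre line; the grasp point (between the pads) lies 19 mm behind it; z points along the fingers, y is the line along which they close (so a half turn about z gives the same grasp; the last joint's range is limited). The gripper opens to 92 mm and grips with 3 to 60 N. Pads are 20 mm wide; open, the fingers measure 128 mm over their backs; the gripper's body (75 mm by 189 mm) begins 69 mm behind the grasp point.
Start: joints at [-1.395, 0.158, 1.597, -0, 1.386, -0.21], TCP at [0.216, -0.533, 0.215] pointing down, gripper open.
Joint ranges: [-2.91, 2.91], [-0.94, 2.29], [0.18, 2.7], [-1.29, 4.43], [0.17, 2.64], [-3, 3]. Speed limits (rad/s): [2.57, 2.57, 3.14, 3.14, 3.14, 3.14].

## Interface

Orientations are given as a 3x3 rotation matrix whose columns are the frame's x, y, z axes.
In Python, from cell import env gives the robot as it stands. The module is installed in compiled form; this text tells all that it offers.
- The arm moves only by the tool step_arm, never from a script. Its argument "series" is a list of rows, each an object of numbers: "dx", "dy", "dz": the shift along the tool's x, y, z in mm; "rx", "ry", "rz": the turn, a rotation vector about the tool's x, y, z in rad; "claw": the opening, from 0 (shut) to 1 (fully open). A call has 1 to 8 rows; each row shifts and turns the commanded pose from where the row before left it, along the tool's axes as they then stand; what a row does not reach is not made up. A row lasts 1/8 s, in which the tool goes at most 62.5 mm and 10.7 degrees, less where a joint would pass 70% of its speed; a pose out of reach is approached as far as the arm can. A call with a gripper value outside its range is refused whole. The fingers move at their own pace and stop on an object; the grip force is fixed at half the most. Time passes only in rows, so rows that do not move let the fingers close. It gives the time, the measured TCP pose, the force, the opening and the grip force at its end, in the units of the state.
- env.observe(): the state, without advancing time (a new reading comes with each control period).
- env.read_camera(name): name is "side" or "top" or "wrist"; returns (picture, depth): 384x512x3 uint8, red, green, blue; 384x512 float32, m along the optical axis (not along the pixel's ray), 0 where there is no reading.
- env.camera_params(name): a dict with "intrinsics" (3x3 intrinsics, pixels), "rvec" (rotation vector, rad) and "tvec" (3), from world to camera coordinates, as OpenCV has them; the wrist camera has in their place "hand_eye" (4x4, takes a point from camera to tool coordinates, whose origin is the TCP and whose axes are the flange's). Camera axes: x right, y down, z forward; pixel columns grow to the right and rows downward; lengths in m; the calibration is good to about 2 mm. The wrist camera is an equidistant fisheye: a pixel r from the principal point sees the ray r / f radians off the axis. A picture is of the moment at which its call begins: read the wrist's pose just before it. camera_params takes no time and is no camera call.
- env.close_job(): hands the job in; it is judged then, once.
The state is a dict: "clock": time; "joint_positions": joint angles; "qd": joint speeds; "tau": joint torques, N m; "position": TCP position; "ee_rot": TCP orientation; "ft_force": force on the tool from outside, world axes, zero at the start; "ft_torque": the same for the moment, N m; "gripper_width": finger opening in m; "grasp_force": force on a finger pad.
Only numpy, scipy, OpenCV 4.12 (cv2) and the standard library are available. Lean on these libraries where they do the work, as an engineer would, in place of code of your own. Each camera call takes 0.05 s, during which the arm holds its last target. There are 200 camera calls.

## Working session

There is one attempt and no reset: what is moved stays moved. The work goes in short steps, Python scripts to look and compute and a tool call to move; the robot and the scene stay as the last step left them, time stands still between calls to the robot, and variables do not carry over. Pictures are saved under pics/ and viewed, at most 10 in all, crops included, and the job is handed in when it is done.

Besides the shell and the picture viewer there is one more tool, called after "Call:" by a JSON object that holds its "name" and its "arguments". step_arm: Moves the arm, as the interface text tells. Its arguments: {"type":"object","properties":{"series":{"type":"array","items":{"type":"object","properties":{"dx":{"type":"number"},"dy":{"type":"number"},"dz":{"type":"number"},"rx":{"type":"number"},"ry":{"type":"number"},"rz":{"type":"number"},"claw":{"type":"number"}}}}},"required":["series"]}

```bash
mkdir -p pics; cat > h.py <<'E'
import numpy as np, cv2
from cell import env
def cast(name,px,z):
    p=env.camera_params(name);R=cv2.Rodrigues(np.array(p["rvec"],float))[0];t=np.array(p["tvec"],float).ravel()
    px=np.atleast_2d(np.array(px,float));K=np.array(p["intrinsics"])
    d=(np.c_[px,np.ones(len(px))]@np.linalg.inv(K).T)@R;c=-R.T@t
    return c+d*((z-c[2])/d[:,2])[:,None]
def cloud(name,D):
    p=env.camera_params(name);R=cv2.Rodrigues(np.array(p["rvec"],float))[0];t=np.array(p["tvec"],float).ravel();K=np.array(p["intrinsics"])
    v,u=np.mgrid[:D.shape[0],:D.shape[1]]
    P=np.stack([u,v,np.ones_like(u)],-1)@np.linalg.inv(K).T*D[...,None]
    return (P-t)@R
E
python3 - <<'E'
from h import *
for n in("top","side"):
    I,D=env.read_camera(n);np.savez(n+"0.npz",I=I,D=D);cv2.imwrite(f"pics/{n}0.png",I[...,::-1]);p=env.camera_params(n);R=cv2.Rodrigues(np.array(p["rvec"],float))[0];print(n,p["intrinsics"],-R.T@np.array(p["tvec"]).ravel())
s=env.observe();print(s["ee_rot"],s["position"],env.camera_params("wrist"))
E
```

```text
top [[371.58427116   0.         255.74573796]
 [  0.         371.58427116 191.54685938]
 [  0.           0.           1.        ]] [ 0.45872237 -0.06508645  0.87495782]
side [[425.24794686   0.         250.23498458]
 [  0.         425.24794686 192.73880213]
 [  0.           0.           1.        ]] [-0.11753994  0.75902487  0.67164565]
[[ 9.26491000e-01  3.76316784e-01 -3.22604442e-04]
 [ 3.76316785e-01 -9.26489591e-01  1.64748854e-03]
 [ 3.21087931e-04 -1.64778477e-03 -9.99998591e-01]] [ 0.21624573 -0.53219366  0.21371667] {'intrinsics': array([[297.31863964,   0.        , 256.96366841],
       [  0.        , 297.31863964, 195.22546544],
       [  0.        ,   0.        ,   1.        ]]), 'hand_eye': array([[ 3.97425318e-04, -9.64107014e-01, -2.65513668e-01,
         7.43614672e-02],
       [ 9.99999900e-01,  4.37346556e-04, -9.12329841e-05,
         7.34077516e-04],
       [ 2.04079848e-04, -2.65513605e-01,  9.64107092e-01,
        -1.70659265e-01],
       [ 0.00000000e+00,  0.00000000e+00,  0.00000000e+00,
         1.00000000e+00]])}
```

View pics/top0.png

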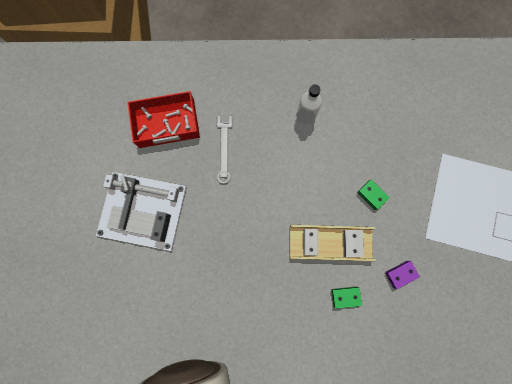

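View pics/side0.png

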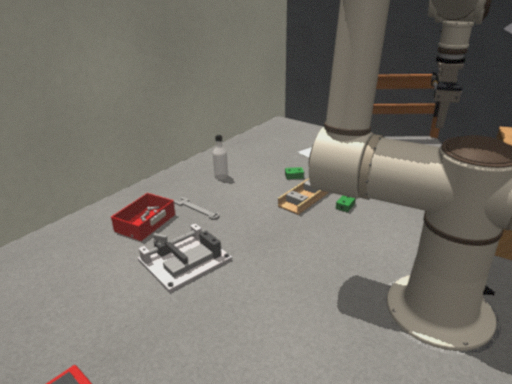

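The top view shows the fixture around (142,210) with its end stop at (161,226) and the sliding arm at (128,203). The rack is at (332,243), with the wider block on the right at (354,243). In the picture, up is +x and left is +y.

```bash
python3 - <<'E'
from h import *
z=np.load("top0.npz");I,D=z["I"],z["D"]
a=cv2.resize(I[168:258,90:195],None,fx=5,fy=5,interpolation=cv2.INTER_CUBIC);b=cv2.resize(I[218:270,282:382],None,fx=5,fy=5,interpolation=cv2.INTER_CUBIC)
o=np.zeros((450,525+0,3),np.uint8);cv2.imwrite("pics/a.png",a[...,::-1])
hsv=cv2.cvtColor(I,cv2.COLOR_RGB2HSV)
C=cloud("top",D)
# plate by height/white
m=((C[...,2]>.006)&(C[...,2]<.06)).astype(np.uint8)
roi=np.zeros_like(m);roi[165:260,90:195]=1
c=max(cv2.findContours(m&roi,0,2)[0],key=cv2.contourArea);r=cv2.minAreaRect(c);print("plate px",r)
bp=cv2.boxPoints(r);W=cast("top",bp,.012);print(W.round(4),[np.linalg.norm(W[i]-W[i-1]).round(4) for i in range(4)])
# rack & blocks: 
roi[:]=0;roi[215:275,280:385]=1
c=max(cv2.findContours(m&roi,0,2)[0],key=cv2.contourArea);r=cv2.minAreaRect(c);print("rack",r)
W=cast("top",cv2.boxPoints(r),.031);print(W.round(4),[np.linalg.norm(W[i]-W[i-1]).round(4) for i in range(4)])
g=((hsv[...,1]<70)&(C[...,2]>.022)&(C[...,2]<.045)).astype(np.uint8)&roi
for c in cv2.findContours(g,0,2)[0]:
    if cv2.contourArea(c)>100:
        r=cv2.minAreaRect(c);W=cast("top",cv2.boxPoints(r),.033);print("blk",r,W.mean(0).round(4),[np.linalg.norm(W[i]-W[i-1]).round(4) for i in range(4)], np.median(C[...,2][g>0]))
E
```

```text
plate px ((139.23077392578125, 210.3461456298828), (81.38819122314453, 66.8755874633789), 11.309932708740234)
[[0.4972 0.323  0.012 ]
 [0.6527 0.3021 0.012 ]
 [0.6131 0.1101 0.012 ]
 [0.4601 0.1361 0.012 ]] [np.float64(0.1905), np.float64(0.1569), np.float64(0.196), np.float64(0.1552)]
rack ((332.3850402832031, 242.40838623046875), (86.22742462158203, 34.0734977722168), 1.6846843957901)
[[ 0.4439 -0.1291  0.031 ]
 [ 0.5199 -0.1327  0.031 ]
 [ 0.5135 -0.327   0.031 ]
 [ 0.4379 -0.3207  0.031 ]] [np.float64(0.1916), np.float64(0.0761), np.float64(0.1944), np.float64(0.0759)]
blk ((353.5, 243.0), (26.0, 19.0), 90.0) [ 0.4772 -0.2743  0.033 ] [np.float64(0.0577), np.float64(0.0426), np.float64(0.0577), np.float64(0.0422)] 0.033095021942233
blk ((310.5, 242.0), (26.0, 13.0), 90.0) [ 0.4796 -0.1782  0.033 ] [np.float64(0.0578), np.float64(0.0293), np.float64(0.0578), np.float64(0.0289)] 0.033095021942233
```

View pics/a.png

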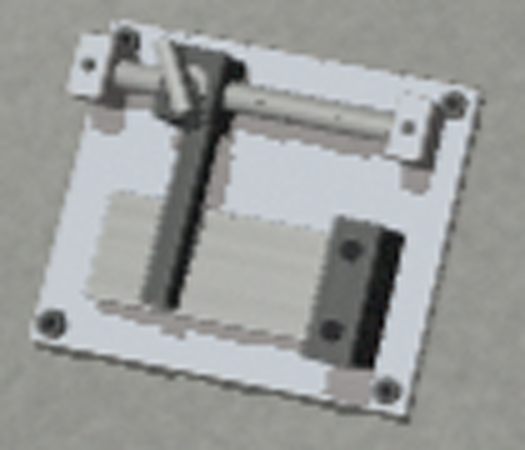

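```bash
cat >> h.py <<'E'
def go(p,yaw,n=None):
    "total shift in current tool axes (mm) and rz (after shift) to reach p with tool down at yaw"
    s=env.observe();R=np.array(s["ee_rot"]);d=R.T@(np.array(p)-s["position"])*1e3
    y=np.arctan2(R[1,0],R[0,0]);dr=(yaw-y+np.pi)%(2*np.pi)-np.pi
    tilt=R.T@np.array([0,0,-1])
    print("t",round(s["clock"],2),"yaw",y.round(4),"shift",d.round(1),"rz",round(-dr,4),"tilt",tilt.round(4))
def wcast(px,z,s):
    p=env.camera_params("wrist");K=np.array(p["intrinsics"]);H=np.array(p["hand_eye"]);px=np.atleast_2d(np.array(px,float))
    q=(px-K[:2,2])/K[0,0];r=np.linalg.norm(q,axis=1,keepdims=True);d=np.c_[q/np.maximum(r,1e-9)*np.sin(r),np.cos(r)]
    R=np.array(s["ee_rot"]);c=R@H[:3,3]+s["position"];d=d@H[:3,:3].T@R.T
    return c+d*((z-c[2])/d[:,2])[:,None]
E
python3 - <<'E'
from h import *
f=lambda q:[90+(q[0]+.5)/5-.5,168+(q[1]+.5)/5-.5]
c=cast("top",[f(q) for q in[(127,40),(453,103),(387,390),(50,323)]],.012);print("plate",c.round(4),c.mean(0).round(4))
e=c[0]-c[1];e2=c[3]-c[2];print("yaw",-np.arctan2(e[0],e[1]),-np.arctan2(e2[0],e2[1]))
p=cast("top",[f((165,42)),f((183,108))],.068);print("paddle",p.round(4),p.mean(0).round(4));d=p[0]-p[1];print(np.arctan2(d[1],d[0]))
go([.62,.285,.2],.28)
E
```

```text
plate [[0.6379 0.2793 0.012 ]
 [0.6068 0.1229 0.012 ]
 [0.4727 0.1494 0.012 ]
 [0.5039 0.3075 0.012 ]] [0.5553 0.2148 0.012 ]
yaw -0.19634005130718182 -0.195038155589562
paddle [[0.6253 0.24   0.068 ]
 [0.5955 0.2303 0.068 ]] [0.6104 0.2351 0.068 ]
0.31230825081211566
t 0.1 yaw 0.3858 shift [ 681.6 -605.2   14.9] rz 0.1058 tilt [-3.0e-04  1.6e-03  1.0e+00]
```

Call:
{"name": "step_arm", "arguments": {"series": [{"dx": 30, "dy": -26, "claw": 0.5}, {"dx": 41, "dy": -35}, {"dx": 41, "dy": -35}, {"dx": 41, "dy": -35}, {"dx": 41, "dy": -35}, {"dx": 41, "dy": -35}, {"dx": 41, "dy": -35}, {"dx": 41, "dy": -35}]}}

```text
validation failed for argument at $.se...
```

Call:
{"name": "step_arm", "arguments": {"series": [{"dx": 41, "dy": -35}, {"dx": 41, "dy": -35}, {"dx": 41, "dy": -35}, {"dx": 41, "dy": -35}, {"dx": 41, "dy": -35}, {"dx": 41, "dy": -35}, {"dx": 41, "dy": -35}, {"dx": 41, "dy": -35}]}}

```text
validation failed for argument at $.se...
```

Call:
{"name": "step_arm", "arguments": {"series": [{"dx": 9, "dy": -12, "dz": 20, "rz": 0.086}, {}, {}]}}

```text
validation failed for argument at $.se...
```

```bash
python3 - <<'E'
from h import *
s=env.observe();I,D=env.read_camera("wrist");np.savez("w1.npz",I=I,D=D,p=s["position"],R=s["ee_rot"]);cv2.imwrite("pics/w1.png",I[...,::-1])
print(s["position"],s["clock"]);go([.6104,.2351,.15],.31)
E
```

```text
[ 0.21624573 -0.53219366  0.21371667] 0.1
t 0.15 yaw 0.3858 shift [ 653.9 -562.5   64.8] rz 0.0758 tilt [-3.0e-04  1.4e-03  1.0e+00]
```

View pics/w1.png

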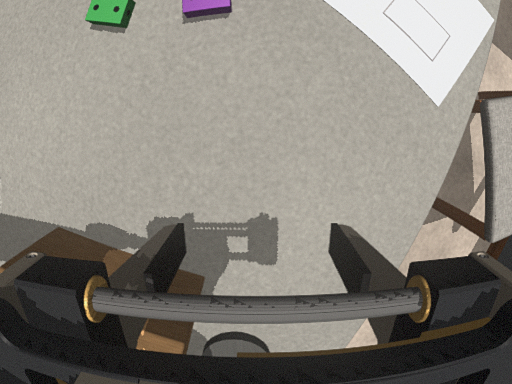

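The arm did not move: the calls were refused, probably because every row needs all its keys. The wrist picture shows only the start view, with the fingertips near (180,225) and (335,225).

Call:
{"name": "step_arm", "arguments": {"series": [{"dx": 30, "dy": -26, "dz": 0, "rx": 0, "ry": 0, "rz": 0, "claw": 0.5}, {"dx": 41, "dy": -35, "dz": 0, "rx": 0, "ry": 0, "rz": 0, "claw": 0.5}, {"dx": 41, "dy": -35, "dz": 0, "rx": 0, "ry": 0, "rz": 0, "claw": 0.5}, {"dx": 41, "dy": -35, "dz": 0, "rx": 0, "ry": 0, "rz": 0, "claw": 0.5}, {"dx": 41, "dy": -35, "dz": 0, "rx": 0, "ry": 0, "rz": 0, "claw": 0.5}, {"dx": 41, "dy": -35, "dz": 0, "rx": 0, "ry": 0, "rz": 0, "claw": 0.5}, {"dx": 41, "dy": -35, "dz": 0, "rx": 0, "ry": 0, "rz": 0, "claw": 0.5}, {"dx": 41, "dy": -35, "dz": 0, "rx": 0, "ry": 0, "rz": 0, "claw": 0.5}]}}

```text
clock: 1.15
position: [0.4085, -0.1606, 0.2145]
ee_rot: [[0.927, 0.376, 0.0], [0.376, -0.927, -0.0], [0.0, 0.0, -1.0]]
ft_force: [0.7, -0.0, -0.0]
gripper_width: 0.0462
grasp_force: 0.0
```

Call:
{"name": "step_arm", "arguments": {"series": [{"dx": 42, "dy": -36, "dz": 4, "rx": 0, "ry": 0, "rz": 0, "claw": 0.5}, {"dx": 42, "dy": -36, "dz": 4, "rx": 0, "ry": 0, "rz": 0, "claw": 0.5}, {"dx": 42, "dy": -36, "dz": 4, "rx": 0, "ry": 0, "rz": 0, "claw": 0.5}, {"dx": 42, "dy": -36, "dz": 4, "rx": 0, "ry": 0, "rz": 0, "claw": 0.5}, {"dx": 42, "dy": -36, "dz": 4, "rx": 0, "ry": 0, "rz": 0, "claw": 0.5}, {"dx": 42, "dy": -36, "dz": 4, "rx": 0, "ry": 0, "rz": 0, "claw": 0.5}, {"dx": 42, "dy": -36, "dz": 4, "rx": 0, "ry": 0, "rz": 0.08, "claw": 0.5}, {"dx": 0, "dy": 0, "dz": 0, "rx": 0, "ry": 0, "rz": 0, "claw": 0.5}]}}

```text
clock: 2.15
position: [0.5856, 0.1847, 0.185]
ee_rot: [[0.952, 0.305, -0.002], [0.305, -0.952, 0.0], [-0.002, -0.001, -1.0]]
ft_force: [0.1, -0.2, 0.1]
gripper_width: 0.0458
grasp_force: 0.0
```

```bash
python3 - <<'E'
from h import *
s=env.observe();I,D=env.read_camera("wrist");np.savez("w1.npz",I=I,D=D,p=s["position"],R=s["ee_rot"]);cv2.imwrite("pics/w2.png",I[...,::-1])
print(s["position"],s["clock"]);go([.6104,.2351,.15],.31)
E
```

```text
[0.58555093 0.18467298 0.18495532] 2.15
t 2.2 yaw 0.3086 shift [ 39.9 -42.1  35.4] rz -0.0014 tilt [2.e-03 1.e-04 1.e+00]
```

View pics/w2.png

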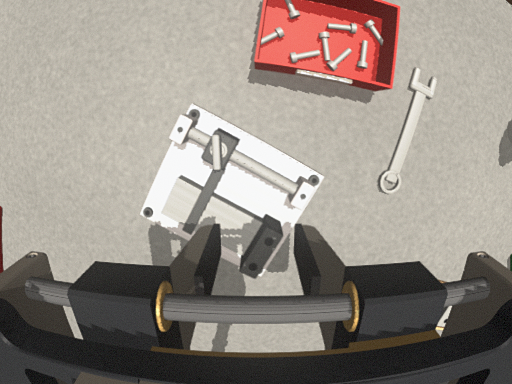

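The wrist view shows the fixture clearly: paddle at about (217,152) on the dark collar, end stop around (262,245), pillars at (180,130) and (302,190).

```bash
python3 - <<'E'
from h import *
z=np.load("w1.npz");I=z["I"];s=dict(position=z["p"],ee_rot=z["R"])
H=cv2.resize(I[95:285,135:335],None,fx=3,fy=3,interpolation=cv2.INTER_CUBIC);cv2.imwrite("pics/w2c.png",H[...,::-1])
b=wcast([(194,113),(316,180),(262,268),(149,212)],.012,s);print(b.round(4),b[:3].mean(0))
p=wcast([(213,138),(219,166)],.066,s);print(p.round(4),p.mean(0))
E
```

```text
[[0.638  0.2774 0.012 ]
 [0.6058 0.1163 0.012 ]
 [0.4736 0.1413 0.012 ]
 [0.5028 0.3024 0.012 ]] [0.57243899 0.17831363 0.012     ]
[[0.6226 0.241  0.066 ]
 [0.5976 0.2274 0.066 ]] [0.61008828 0.23421669 0.066     ]
```

View pics/w2c.png

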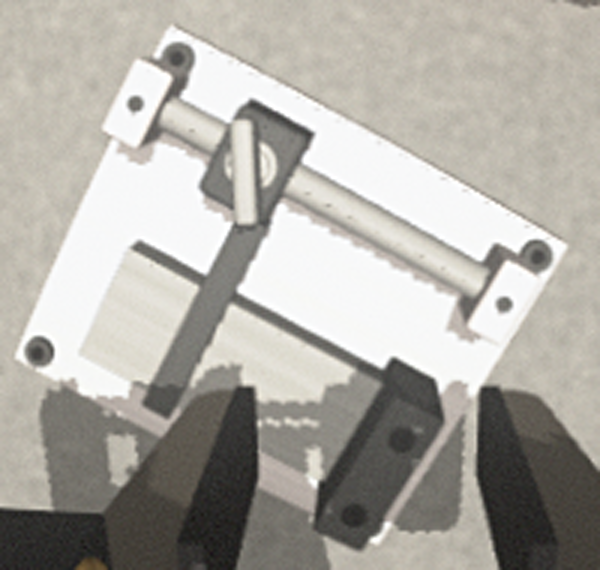

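The 3x crop (origin 135,95) shows the paddle's top face from (243,120) to (247,226). The bolts are at (178,56), (536,256) and (39,351), and the bed's far corners at (137,245) and (80,352).

```bash
python3 - <<'E'
from h import *
z=np.load("w1.npz");s=dict(position=z["p"],ee_rot=z["R"])
f=lambda L:[(135+(x+.5)/3-.5,95+(y+.5)/3-.5) for x,y in L]
b=wcast(f([(178,56),(536,256),(39,351)]),.012,s);print(b.round(4));o=(b[1]+b[2])/2
e=b[0]-b[1];yw=-np.arctan2(e[0],e[1]);e=b[0]-b[2];yw2=np.arctan2(e[1],e[0]);print("origin",o,yw,yw2,"top-origin .5553 .2148")
p=wcast(f([(243,120),(247,226)]),.068,s);d=p[0]-p[1];print("paddle",p.round(4),p.mean(0),np.linalg.norm(d),np.arctan2(d[1],d[0]))
yw=-.196;R=np.array([[np.cos(yw),-np.sin(yw)],[np.sin(yw),np.cos(yw)]])
F=lambda q:((q[:,:2]-o[:2])@R).round(4)
print("paddle f",F(p),F(p.mean(0)[None]))
print("bed end f",F(wcast(f([(137,245),(80,352)]),.03,s)))
print("bed edge f",F(wcast(f([(235,297)]),.03,s)))
print("endstop top f",F(wcast(f([(392,360),(440,415),(365,548),(317,515)]),.058,s)))
print("arm top f",F(wcast(f([(143,402),(168,416),(235,290)]),.05,s)))
print("pillars top f",F(wcast(f([(135,104),(504,304)]),.046,s)))
go([*p.mean(0)[:2],.09],np.arctan2(d[1],d[0]))
E
```

```text
[[0.6376 0.2773 0.012 ]
 [0.6047 0.1194 0.012 ]
 [0.5027 0.3043 0.012 ]]
origin [0.55372189 0.21182782 0.012     ] -0.2049821997288679 -0.19751666928735426 top-origin .5553 .2148
paddle [[0.6267 0.2392 0.068 ]
 [0.5935 0.2281 0.068 ]] [0.61012527 0.23362965 0.068     ] 0.03499128016687773 0.3238933871668607
paddle f [[0.0663 0.0411]
 [0.0359 0.0237]] [[0.0511 0.0324]]
bed end f [[ 0.0003  0.059 ]
 [-0.0506  0.0616]]
bed edge f [[0.0004 0.0163]]
endstop top f [[ 0.0156 -0.0429]
 [ 0.0056 -0.0685]
 [-0.0566 -0.0719]
 [-0.0526 -0.0489]]
arm top f [[-0.0472  0.029 ]
 [-0.0475  0.0181]
 [ 0.009   0.0174]]
pillars top f [[ 0.0507  0.0801]
 [ 0.0504 -0.0703]]
t 2.2 yaw 0.3086 shift [ 39.3 -40.8  95.4] rz -0.0153 tilt [2.e-03 1.e-04 1.e+00]
```

Call:
{"name": "step_arm", "arguments": {"series": [{"dx": 20, "dy": -20, "dz": 0, "rx": 0, "ry": 0, "rz": 0, "claw": 0.35}, {"dx": 19, "dy": -21, "dz": 0, "rx": 0, "ry": 0, "rz": -0.013, "claw": 0.35}, {"dx": 0, "dy": 0, "dz": 30, "rx": 0, "ry": 0, "rz": 0, "claw": 0.35}, {"dx": 0, "dy": 0, "dz": 30, "rx": 0, "ry": 0, "rz": 0, "claw": 0.35}, {"dx": 0, "dy": 0, "dz": 15, "rx": 0, "ry": 0, "rz": 0, "claw": 0.35}, {"dx": 0, "dy": 0, "dz": 0, "rx": 0, "ry": 0, "rz": 0, "claw": 0.35}]}}

```text
clock: 2.95
position: [0.6097, 0.2316, 0.1108]
ee_rot: [[0.95, 0.313, -0.002], [0.313, -0.95, -0.001], [-0.002, -0.0, -1.0]]
ft_force: [0.0, -0.3, 0.6]
gripper_width: 0.0324
grasp_force: 0.0
```

```bash
python3 - <<'E'
from h import *
s=env.observe();I,D=env.read_camera("wrist");cv2.imwrite("pics/w3.png",cv2.resize(I[150:384,150:400],None,fx=2.4,fy=2.4)[...,::-1])
go([.6101,.2336,.053],.322)
E
```

```text
t 3.0 yaw 0.3182 shift [-0.  -1.7 59.2] rz -0.0038 tilt [-3.e-04 -1.e-04  1.e+00]
```

View pics/w3.png

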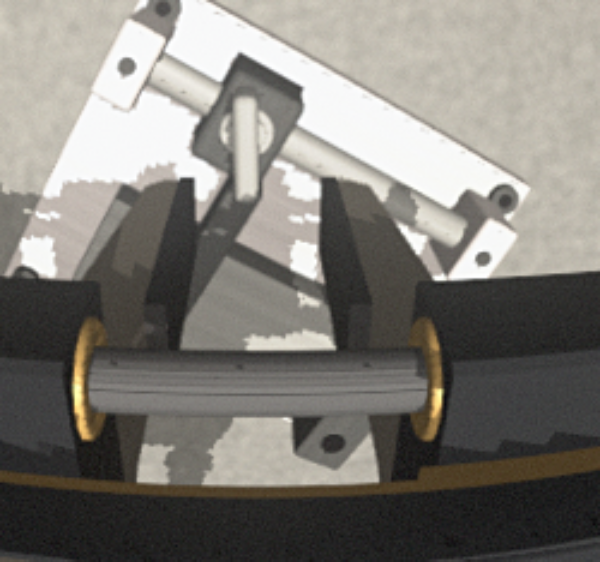

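The close view shows the paddle at crop (246,148), 11 px left of the midline at 257 between the fingertips. That is about 2–3 mm towards tool -y.

Call:
{"name": "step_arm", "arguments": {"series": [{"dx": 0, "dy": -2.2, "dz": 20, "rx": 0, "ry": 0, "rz": -0.004, "claw": 0.35}, {"dx": 0, "dy": 0, "dz": 20, "rx": 0, "ry": 0, "rz": 0, "claw": 0.35}, {"dx": 0, "dy": 0, "dz": 17, "rx": 0, "ry": 0, "rz": 0, "claw": 0.35}, {"dx": 0, "dy": 0, "dz": 0, "rx": 0, "ry": 0, "rz": 0, "claw": 0.25}, {"dx": 0, "dy": 0, "dz": 0, "rx": 0, "ry": 0, "rz": 0, "claw": 0.12}, {"dx": 0, "dy": 0, "dz": 0, "rx": 0, "ry": 0, "rz": 0, "claw": 0.0}, {"dx": 0, "dy": 0, "dz": 0, "rx": 0, "ry": 0, "rz": 0, "claw": 0}, {"dx": 0, "dy": 0, "dz": 0, "rx": 0, "ry": 0, "rz": 0, "claw": 0}]}}

```text
clock: 4.0
position: [0.6102, 0.2355, 0.0554]
ee_rot: [[0.948, 0.317, 0.001], [0.317, -0.948, 0.001], [0.002, -0.001, -1.0]]
ft_force: [-0.5, 4.5, 1.3]
gripper_width: 0.0079
grasp_force: 30.0
```

Call:
{"name": "step_arm", "arguments": {"series": [{"dx": 0, "dy": 0, "dz": 0, "rx": 0, "ry": 0, "rz": -0.16, "claw": 0}, {"dx": 0, "dy": 0, "dz": 0, "rx": 0, "ry": 0, "rz": -0.16, "claw": 0}, {"dx": 0, "dy": 0, "dz": 0, "rx": 0, "ry": 0, "rz": -0.16, "claw": 0}, {"dx": 0, "dy": 0, "dz": 0, "rx": 0, "ry": 0, "rz": -0.16, "claw": 0}, {"dx": 0, "dy": 0, "dz": 0, "rx": 0, "ry": 0, "rz": -0.16, "claw": 0}, {"dx": 0, "dy": 0, "dz": 0, "rx": 0, "ry": 0, "rz": -0.16, "claw": 0}, {"dx": 0, "dy": 0, "dz": 0, "rx": 0, "ry": 0, "rz": -0.16, "claw": 0}, {"dx": 0, "dy": 0, "dz": 0, "rx": 0, "ry": 0, "rz": -0.16, "claw": 0}]}}

```text
clock: 5.0
position: [0.6102, 0.2347, 0.0552]
ee_rot: [[-0.037, 0.999, 0.001], [0.999, 0.037, 0.0], [0.0, 0.001, -1.0]]
ft_force: [-0.5, 1.7, 2.2]
gripper_width: 0.0075
grasp_force: 30.0
```

Call:
{"name": "step_arm", "arguments": {"series": [{"dx": 0, "dy": 0, "dz": 0, "rx": 0, "ry": 0, "rz": 0, "claw": 0}, {"dx": 0, "dy": 0, "dz": 0, "rx": 0, "ry": 0, "rz": 0, "claw": 0}, {"dx": 0, "dy": 0, "dz": 0, "rx": 0, "ry": 0, "rz": 0, "claw": 0}]}}

```text
clock: 5.38
position: [0.6102, 0.2347, 0.0552]
ee_rot: [[-0.031, 1.0, 0.001], [1.0, 0.031, 0.0], [0.0, 0.001, -1.0]]
ft_force: [-0.5, 2.2, 4.6]
gripper_width: 0.0076
grasp_force: 30.0
```

```bash
python3 - <<'E'
from h import *
s=env.observe();print(s["ft_force"],s["ft_torque"],s["joint_positions"][5],s["gripper_width"]);go([.6102,.2355,.055],.322+1.28)
E
```

```text
[-0.48300628  2.21526054  4.60312263] [ 0.31752779 -0.02641056 -0.01755102] 0.15228041094142927 0.00760247270663062
t 5.38 yaw 1.6014 shift [0.8 0.  0.2] rz -0.0006 tilt [-0.    -0.001  1.   ]
```

Call:
{"name": "step_arm", "arguments": {"series": [{"dx": 0, "dy": 0, "dz": 0, "rx": 0, "ry": 0, "rz": 0, "claw": 0.3}, {"dx": 0, "dy": 0, "dz": 0, "rx": 0, "ry": 0, "rz": 0, "claw": 0.3}, {"dx": 0, "dy": 0, "dz": -30, "rx": 0, "ry": 0, "rz": 0, "claw": 0.3}, {"dx": 0, "dy": 0, "dz": -60, "rx": 0, "ry": 0, "rz": 0, "claw": 0.3}, {"dx": 0, "dy": 0, "dz": -55, "rx": 0, "ry": 0, "rz": 0, "claw": 0.7}, {"dx": -50, "dy": -15, "dz": 0, "rx": 0, "ry": 0, "rz": 0, "claw": 0.7}, {"dx": -50, "dy": -15, "dz": 0, "rx": 0, "ry": 0, "rz": 0, "claw": 0.7}, {"dx": -50, "dy": -15, "dz": 0, "rx": 0, "ry": 0, "rz": 0, "claw": 0.7}]}}

```text
clock: 6.38
position: [0.5688, 0.0817, 0.1993]
ee_rot: [[-0.032, 0.999, -0.0], [0.999, 0.032, -0.001], [-0.001, -0.0, -1.0]]
ft_force: [-0.0, -0.5, -0.9]
gripper_width: 0.0636
grasp_force: 0.0
```

Call:
{"name": "step_arm", "arguments": {"series": [{"dx": -50, "dy": -15, "dz": 0, "rx": 0, "ry": 0, "rz": 0, "claw": 0.7}, {"dx": -50, "dy": -15, "dz": 0, "rx": 0, "ry": 0, "rz": 0, "claw": 0.7}, {"dx": -50, "dy": -15, "dz": 0, "rx": 0, "ry": 0, "rz": 0, "claw": 0.7}, {"dx": -50, "dy": -15, "dz": 0, "rx": 0, "ry": 0, "rz": 0, "claw": 0.7}, {"dx": -50, "dy": -15, "dz": 0, "rx": 0, "ry": 0, "rz": 0, "claw": 0.7}, {"dx": -50, "dy": -15, "dz": 0, "rx": 0, "ry": 0, "rz": 0, "claw": 0.7}, {"dx": -50, "dy": -15, "dz": 0, "rx": 0, "ry": 0, "rz": 0.18, "claw": 0.7}, {"dx": 0, "dy": 0, "dz": 0, "rx": 0, "ry": 0, "rz": 0.18, "claw": 0.7}]}}

```text
clock: 7.38
position: [0.4743, -0.2732, 0.1991]
ee_rot: [[0.333, 0.943, -0.001], [0.943, -0.333, -0.001], [-0.001, -0.001, -1.0]]
ft_force: [0.5, 1.0, -0.3]
gripper_width: 0.0644
grasp_force: 0.0
```

Call:
{"name": "step_arm", "arguments": {"series": [{"dx": 0, "dy": 0, "dz": 0, "rx": 0, "ry": 0, "rz": 0.18, "claw": 0.7}, {"dx": 0, "dy": 0, "dz": 0, "rx": 0, "ry": 0, "rz": 0.18, "claw": 0.7}, {"dx": 0, "dy": 0, "dz": 0, "rx": 0, "ry": 0, "rz": 0.18, "claw": 0.7}, {"dx": 0, "dy": 0, "dz": 0, "rx": 0, "ry": 0, "rz": 0.18, "claw": 0.7}, {"dx": 0, "dy": 0, "dz": 0, "rx": 0, "ry": 0, "rz": 0.18, "claw": 0.7}, {"dx": 0, "dy": 0, "dz": 0, "rx": 0, "ry": 0, "rz": 0.18, "claw": 0.7}, {"dx": 0, "dy": 0, "dz": 0, "rx": 0, "ry": 0, "rz": 0.18, "claw": 0.7}, {"dx": 0, "dy": 0, "dz": 0, "rx": 0, "ry": 0, "rz": 0, "claw": 0.7}]}}

```text
clock: 8.38
position: [0.4755, -0.2698, 0.1992]
ee_rot: [[1.0, -0.016, -0.001], [-0.016, -1.0, 0.0], [-0.001, -0.0, -1.0]]
ft_force: [1.2, -0.1, 1.0]
gripper_width: 0.0643
grasp_force: 0.0
```

```bash
python3 - <<'E'
from h import *
s=env.observe();I,D=env.read_camera("wrist");cv2.imwrite("pics/w4.png",I[...,::-1]);np.savez("w4.npz",I=I,D=D,p=s["position"],R=s["ee_rot"])
go([.477,-.274,.1],-.032)
E
```

```text
t 8.43 yaw -0.0141 shift [ 1.6  4.2 99.2] rz 0.0179 tilt [7.e-04 3.e-04 1.e+00]
```

View pics/w4.png

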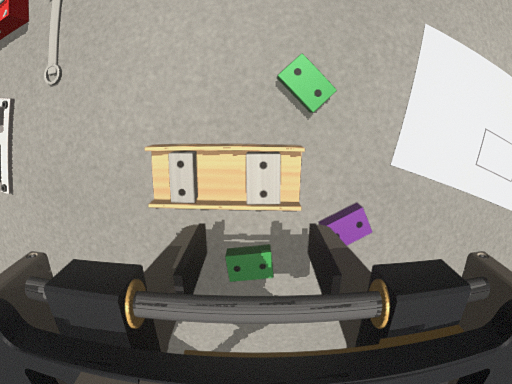

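The rack is seen from above, with the wider block at (247–280, 153–204), centre about (263,178), and the narrow block at (183,178).

```bash
python3 - <<'E'
from h import *
z=np.load("w4.npz");I=z["I"];s=dict(position=z["p"],ee_rot=z["R"])
hsv=cv2.cvtColor(I,cv2.COLOR_RGB2HSV);m=np.zeros(I.shape[:2],np.uint8);m[151:208,225:300]=(hsv[151:208,225:300,1]<60)*255
m=cv2.morphologyEx(m,cv2.MORPH_OPEN,np.ones((3,3)))
c=max(cv2.findContours(m,0,2)[0],key=cv2.contourArea);r=cv2.minAreaRect(c);print(r)
W=wcast(cv2.boxPoints(r),.033,s);print(W.round(4),W.mean(0).round(4),[np.linalg.norm(W[i]-W[i-1]).round(4) for i in range(4)])
k=wcast([(152,150),(301,150),(152,206),(300,207)],.031,s);print("rack",k.round(4),k.mean(0))
go([*W.mean(0)[:2],.013],-.032)
E
```

```text
((263.0, 178.0), (52.0, 34.0), 90.0)
[[ 0.5085 -0.2586  0.033 ]
 [ 0.5079 -0.2973  0.033 ]
 [ 0.446  -0.2975  0.033 ]
 [ 0.4466 -0.2571  0.033 ]] [ 0.4773 -0.2776  0.033 ] [np.float64(0.0618), np.float64(0.0387), np.float64(0.0619), np.float64(0.0404)]
rack [[ 0.5145 -0.1461  0.031 ]
 [ 0.5099 -0.3218  0.031 ]
 [ 0.4447 -0.1391  0.031 ]
 [ 0.4412 -0.3219  0.031 ]] [ 0.47757592 -0.23221675  0.031     ]
t 8.43 yaw -0.0141 shift [  1.9   7.8 186.2] rz 0.0179 tilt [7.e-04 3.e-04 1.e+00]
```

Call:
{"name": "step_arm", "arguments": {"series": [{"dx": 2, "dy": 6.5, "dz": 40, "rx": 0, "ry": 0, "rz": 0.016, "claw": 0.7}, {"dx": 0, "dy": 0, "dz": 50, "rx": 0, "ry": 0, "rz": 0, "claw": 0.7}, {"dx": 0, "dy": 0, "dz": 40, "rx": 0, "ry": 0, "rz": 0, "claw": 0.7}, {"dx": 0, "dy": 0, "dz": 25, "rx": 0, "ry": 0, "rz": 0, "claw": 0.7}, {"dx": 0, "dy": 0, "dz": 20, "rx": 0, "ry": 0, "rz": 0, "claw": 0.7}, {"dx": 0, "dy": 0, "dz": 10, "rx": 0, "ry": 0, "rz": 0, "claw": 0.7}, {"dx": 0, "dy": 0, "dz": 0, "rx": 0, "ry": 0, "rz": 0, "claw": 0.6}, {"dx": 0, "dy": 0, "dz": 0, "rx": 0, "ry": 0, "rz": 0, "claw": 0.3}]}}

```text
clock: 9.43
position: [0.4784, -0.277, 0.0156]
ee_rot: [[0.999, -0.033, 0.001], [-0.033, -0.999, -0.001], [0.001, 0.001, -1.0]]
ft_force: [-0.8, 0.6, 0.5]
gripper_width: 0.0471
grasp_force: 0.0
```

Call:
{"name": "step_arm", "arguments": {"series": [{"dx": 0, "dy": 0, "dz": 0, "rx": 0, "ry": 0, "rz": 0, "claw": 0.3}, {"dx": 0, "dy": 0, "dz": 0, "rx": 0, "ry": 0, "rz": 0, "claw": 0.3}, {"dx": 0, "dy": 0, "dz": 0, "rx": 0, "ry": 0, "rz": 0, "claw": 0.3}]}}

```text
clock: 9.8
position: [0.4784, -0.277, 0.0157]
ee_rot: [[0.999, -0.033, 0.001], [-0.033, -0.999, -0.001], [0.001, 0.001, -1.0]]
ft_force: [-0.8, 0.8, 6.2]
gripper_width: 0.0395
grasp_force: 29.9
```

Call:
{"name": "step_arm", "arguments": {"series": [{"dx": 0, "dy": 0, "dz": -20, "rx": 0, "ry": 0, "rz": 0, "claw": 0.3}, {"dx": 0, "dy": 0, "dz": -40, "rx": 0, "ry": 0, "rz": 0, "claw": 0.3}, {"dx": 0, "dy": 0, "dz": -45, "rx": 0, "ry": 0, "rz": 0, "claw": 0.3}, {"dx": -17, "dy": -42, "dz": 0, "rx": 0, "ry": 0, "rz": 0, "claw": 0.3}, {"dx": -17, "dy": -42, "dz": 0, "rx": 0, "ry": 0, "rz": 0, "claw": 0.3}, {"dx": -17, "dy": -42, "dz": 0, "rx": 0, "ry": 0, "rz": 0, "claw": 0.3}, {"dx": -17, "dy": -42, "dz": 0, "rx": 0, "ry": 0, "rz": 0, "claw": 0.3}, {"dx": -17, "dy": -42, "dz": 0, "rx": 0, "ry": 0, "rz": 0, "claw": 0.3}]}}

```text
clock: 10.8
position: [0.3982, -0.062, 0.1186]
ee_rot: [[0.999, -0.033, -0.002], [-0.033, -0.999, 0.001], [-0.002, -0.001, -1.0]]
ft_force: [0.4, 0.4, -3.0]
gripper_width: 0.0398
grasp_force: 29.9
```

Call:
{"name": "step_arm", "arguments": {"series": [{"dx": -17, "dy": -43, "dz": 20, "rx": 0, "ry": 0, "rz": 0, "claw": 0.3}, {"dx": 0, "dy": 0, "dz": 40, "rx": 0, "ry": 0, "rz": 0, "claw": 0.3}, {"dx": 0, "dy": 0, "dz": 30, "rx": 0, "ry": 0, "rz": 0, "claw": 0.3}, {"dx": 0, "dy": 0, "dz": 15, "rx": 0, "ry": 0, "rz": 0, "claw": 0.3}, {"dx": 0, "dy": 0, "dz": 0, "rx": 0, "ry": 0, "rz": 0, "claw": 0.3}, {"dx": 0, "dy": 0, "dz": 0, "rx": 0, "ry": 0, "rz": 0, "claw": 0.3}]}}

```text
clock: 11.55
position: [0.3844, -0.0203, 0.015]
ee_rot: [[0.999, -0.033, 0.0], [-0.033, -0.999, -0.0], [0.001, 0.0, -1.0]]
ft_force: [0.6, 0.4, -4.1]
gripper_width: 0.0397
grasp_force: 29.9
```

Call:
{"name": "step_arm", "arguments": {"series": [{"dx": 0, "dy": 0, "dz": 4, "rx": 0, "ry": 0, "rz": 0, "claw": 0.3}, {"dx": 0, "dy": 0, "dz": 2.5, "rx": 0, "ry": 0, "rz": 0, "claw": 0.3}, {"dx": 0, "dy": 0, "dz": 0, "rx": 0, "ry": 0, "rz": 0, "claw": 0.4}, {"dx": 0, "dy": 0, "dz": 0, "rx": 0, "ry": 0, "rz": 0, "claw": 0.7}, {"dx": 0, "dy": 0, "dz": 0, "rx": 0, "ry": 0, "rz": 0, "claw": 0.7}, {"dx": 0, "dy": 0, "dz": -30, "rx": 0, "ry": 0, "rz": 0, "claw": 0.7}, {"dx": 0, "dy": 0, "dz": -40, "rx": 0, "ry": 0, "rz": 0, "claw": 0.9}, {"dx": 0, "dy": 0, "dz": 0, "rx": 0, "ry": 0, "rz": -0.171, "claw": 0.95}]}}

```text
clock: 12.55
position: [0.3873, -0.0213, 0.0817]
ee_rot: [[0.99, 0.142, 0.008], [0.142, -0.99, -0.003], [0.007, 0.004, -1.0]]
ft_force: [1.2, 0.2, -0.3]
gripper_width: 0.082
grasp_force: 0.0
```

Call:
{"name": "step_arm", "arguments": {"series": [{"dx": 0, "dy": 0, "dz": 0, "rx": 0, "ry": 0, "rz": -0.175, "claw": 0.95}, {"dx": 0, "dy": 0, "dz": 0, "rx": 0, "ry": 0, "rz": -0.175, "claw": 0.95}, {"dx": 0, "dy": 0, "dz": 0, "rx": 0, "ry": 0, "rz": -0.175, "claw": 0.95}, {"dx": 0, "dy": 0, "dz": 0, "rx": 0, "ry": 0, "rz": -0.175, "claw": 0.95}, {"dx": 0, "dy": 0, "dz": 0, "rx": 0, "ry": 0, "rz": -0.175, "claw": 0.95}, {"dx": 0, "dy": 0, "dz": 0, "rx": 0, "ry": 0, "rz": -0.175, "claw": 0.95}, {"dx": 0, "dy": 0, "dz": 0, "rx": 0, "ry": 0, "rz": -0.175, "claw": 0.95}, {"dx": 0, "dy": 0, "dz": 0, "rx": 0, "ry": 0, "rz": -0.175, "claw": 0.95}]}}

```text
clock: 13.55
position: [0.3846, -0.0203, 0.0785]
ee_rot: [[0.027, 1.0, 0.001], [1.0, -0.027, -0.0], [-0.0, 0.001, -1.0]]
ft_force: [0.4, 0.8, 0.3]
gripper_width: 0.087
grasp_force: 0.0
```

```bash
python3 - <<'E'
from h import *
s=env.observe();I,D=env.read_camera("top");C=cloud("top",D)
m=((C[...,2]>.018)&(C[...,2]<.033)&(abs(C[...,0]-.385)<.05)&(abs(C[...,1]+.02)<.05))
hsv=cv2.cvtColor(I,cv2.COLOR_RGB2HSV);print(m.sum(),C[m].mean(0) if m.any() else 0)
I2,D2=env.read_camera("wrist");o=np.hstack([cv2.resize(I[150:290,140:290],None,fx=2,fy=2)[:280],cv2.resize(I2,None,fx=.73,fy=.73)]);cv2.imwrite("pics/w5.png",o[...,::-1]) if False else None
cv2.imwrite("w5.png",I2[...,::-1]);cv2.imwrite("t5.png",I[...,::-1])
go([.3844,-.0203,.008],1.538)
E
```

```text
36 [ 0.40903958 -0.01582601  0.025175  ]
t 13.65 yaw 1.5382 shift [-0.  -0.2 70.5] rz 0.0002 tilt [ 3.e-04 -8.e-04  1.e+00]
```

Call:
{"name": "step_arm", "arguments": {"series": [{"dx": 0, "dy": 0, "dz": 30, "rx": 0, "ry": 0, "rz": 0, "claw": 0.95}, {"dx": 0, "dy": 0, "dz": 25, "rx": 0, "ry": 0, "rz": 0, "claw": 0.95}, {"dx": 0, "dy": 0, "dz": 15, "rx": 0, "ry": 0, "rz": 0, "claw": 0.95}, {"dx": 0, "dy": 0, "dz": 0, "rx": 0, "ry": 0, "rz": 0, "claw": 0.8}, {"dx": 0, "dy": 0, "dz": 0, "rx": 0, "ry": 0, "rz": 0, "claw": 0.7}, {"dx": 0, "dy": 0, "dz": 0, "rx": 0, "ry": 0, "rz": 0, "claw": 0.5}, {"dx": 0, "dy": 0, "dz": 0, "rx": 0, "ry": 0, "rz": 0, "claw": 0.5}, {"dx": 0, "dy": 0, "dz": 0, "rx": 0, "ry": 0, "rz": 0, "claw": 0.5}]}}

```text
clock: 14.65
position: [0.3844, -0.0202, 0.0088]
ee_rot: [[0.033, 0.999, -0.0], [0.999, -0.033, -0.0], [-0.0, -0.0, -1.0]]
ft_force: [-2.7, 0.4, 7.2]
gripper_width: 0.0598
grasp_force: 30.0
```

Call:
{"name": "step_arm", "arguments": {"series": [{"dx": 0, "dy": 0, "dz": -20, "rx": 0, "ry": 0, "rz": 0, "claw": 0.5}, {"dx": 0, "dy": 0, "dz": -40, "rx": 0, "ry": 0, "rz": 0, "claw": 0.5}, {"dx": 0, "dy": 0, "dz": -50, "rx": 0, "ry": 0, "rz": 0, "claw": 0.5}, {"dx": 44, "dy": 26, "dz": 0, "rx": 0, "ry": 0, "rz": 0, "claw": 0.5}, {"dx": 44, "dy": 26, "dz": 0, "rx": 0, "ry": 0, "rz": 0, "claw": 0.5}, {"dx": 44, "dy": 26, "dz": 0, "rx": 0, "ry": 0, "rz": 0, "claw": 0.5}, {"dx": 44, "dy": 26, "dz": 0, "rx": 0, "ry": 0, "rz": 0, "claw": 0.5}, {"dx": 44, "dy": 26, "dz": 0, "rx": 0, "ry": 0, "rz": 0.164, "claw": 0.5}]}}

```text
clock: 15.65
position: [0.5217, 0.197, 0.1174]
ee_rot: [[0.2, 0.98, -0.0], [0.98, -0.2, -0.0], [-0.0, -0.0, -1.0]]
ft_force: [0.5, -0.8, -2.5]
gripper_width: 0.0594
grasp_force: 30.0
```

Call:
{"name": "step_arm", "arguments": {"series": [{"dx": 0, "dy": 0, "dz": 0, "rx": 0, "ry": 0, "rz": 0, "claw": 0.5}, {"dx": 0, "dy": 0, "dz": 0, "rx": 0, "ry": 0, "rz": 0, "claw": 0.5}]}}

```text
clock: 15.9
position: [0.5206, 0.1952, 0.1172]
ee_rot: [[0.195, 0.981, -0.002], [0.981, -0.195, -0.001], [-0.001, -0.002, -1.0]]
ft_force: [0.1, 0.4, -3.7]
gripper_width: 0.0595
grasp_force: 30.0
```

```bash
python3 - <<'E'
from h import *
s=env.observe();I,D=env.read_camera("wrist");np.savez("w6.npz",I=I,D=D,p=s["position"],R=s["ee_rot"]);I2,D2=env.read_camera("side")
a=cv2.resize(I[120:360,130:380],(500,480));b=cv2.resize(I2[215:300,120:245],None,fx=2.4,fy=2.4);o=np.zeros((480,800,3),np.uint8);o[:,:500]=a;o[:b.shape[0],500:]=b[:,:300];cv2.imwrite("pics/w6.png",o[...,::-1])
go([.5223,.1977,.049],1.374)
E
```

```text
t 16.0 yaw 1.3734 shift [ 3.4  1.  68.7] rz -0.0006 tilt [5.e-04 9.e-04 1.e+00]
```

View pics/w6.png

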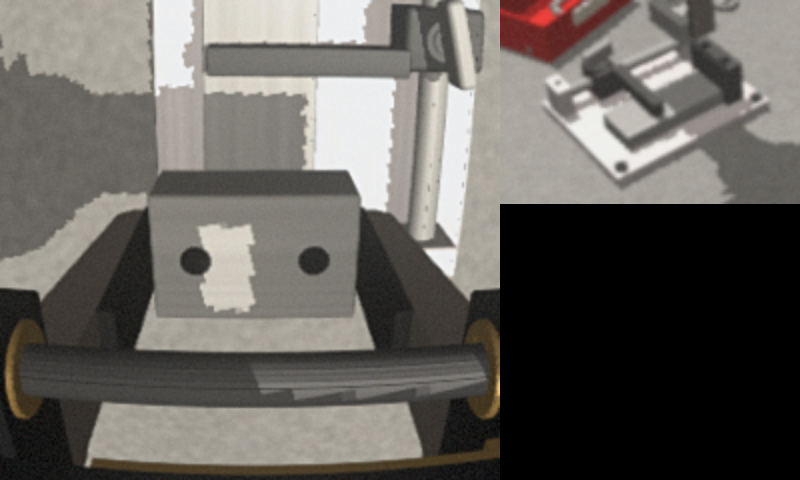

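The wrist part shows the block held square and level between the fingers. The arm's near top edge is at crop row 75, parallel to the block, and the bed's right edge is at column 316. The end stop is hidden under the block.

```bash
python3 - <<'E'
from h import *
z=np.load("w6.npz");s=dict(position=z["p"],ee_rot=z["R"])
f=lambda L:[(130+(x+.5)/2-.5,120+(y+.5)/2-.5) for x,y in L]
T=lambda P:((P-s["position"])@s["ee_rot"]*1e3).round(1)
print("arm face",T(wcast(f([(210,75),(400,77)]),.05,s)),"bed edge",T(wcast(f([(204,30),(312,30),(316,150)]),.03,s)))
zt=s["position"][2]-.0088+.025
print("block top",T(wcast(f([(150,196),(360,196),(152,317),(357,317)]),zt,s)),"rodpillar",T(wcast(f([(415,235)]),.046,s)))
E
```

```text
arm face [[ 40.2 -17.9  67.2]
 [ 40.   59.9  67.1]] bed edge [[ 57.2 -21.8  87.2]
 [ 57.3  25.   87.1]
 [  3.4  27.9  87.2]]
block top [[ 18.4 -29.  -16.2]
 [ 18.4  29.5 -16.3]
 [-21.  -31.  -16.1]
 [-20.9  31.2 -16.2]] rodpillar [[-32.1  72.9  71.1]]
```

Call:
{"name": "step_arm", "arguments": {"series": [{"dx": 5, "dy": 1.5, "dz": 25, "rx": 0, "ry": 0, "rz": 0, "claw": 0.5}, {"dx": 0, "dy": 0, "dz": 25, "rx": 0, "ry": 0, "rz": 0, "claw": 0.5}, {"dx": 0, "dy": 0, "dz": 14, "rx": 0, "ry": 0, "rz": 0, "claw": 0.5}, {"dx": 0, "dy": 0, "dz": 6, "rx": 0, "ry": 0, "rz": 0, "claw": 0.5}, {"dx": 0, "dy": 0, "dz": 3, "rx": 0, "ry": 0, "rz": 0, "claw": 0.5}, {"dx": 0, "dy": 0, "dz": 0, "rx": 0, "ry": 0, "rz": 0, "claw": 0.5}, {"dx": 0, "dy": 0, "dz": 0, "rx": 0, "ry": 0, "rz": 0, "claw": 0.5}]}}

```text
clock: 16.88
position: [0.5244, 0.2002, 0.0458]
ee_rot: [[0.196, 0.981, 0.001], [0.981, -0.196, 0.0], [0.0, 0.001, -1.0]]
ft_force: [0.3, -0.0, -4.3]
gripper_width: 0.0595
grasp_force: 30.0
```

Call:
{"name": "step_arm", "arguments": {"series": [{"dx": 0, "dy": 0, "dz": 2, "rx": 0, "ry": 0, "rz": 0, "claw": 0.5}, {"dx": 0, "dy": 0, "dz": 2, "rx": 0, "ry": 0, "rz": 0, "claw": 0.5}, {"dx": 0, "dy": 0, "dz": 1.5, "rx": 0, "ry": 0, "rz": 0, "claw": 0.5}, {"dx": 0, "dy": 0, "dz": 0.5, "rx": 0, "ry": 0, "rz": 0, "claw": 0.5}, {"dx": 0, "dy": 0, "dz": 0, "rx": 0, "ry": 0, "rz": 0, "claw": 0.5}]}}

```text
clock: 17.5
position: [0.5238, 0.2001, 0.039]
ee_rot: [[0.196, 0.981, -0.0], [0.981, -0.196, 0.0], [-0.0, -0.0, -1.0]]
ft_force: [0.3, -0.4, -3.8]
gripper_width: 0.0599
grasp_force: 30.0
```

Call:
{"name": "step_arm", "arguments": {"series": [{"dx": 0, "dy": 0, "dz": 0.4, "rx": 0, "ry": 0, "rz": 0, "claw": 0.5}, {"dx": -1.5, "dy": 0, "dz": 0, "rx": 0, "ry": 0, "rz": 0, "claw": 0.5}, {"dx": -1.5, "dy": 0, "dz": 0, "rx": 0, "ry": 0, "rz": 0, "claw": 0.5}, {"dx": -1.5, "dy": 0, "dz": 0, "rx": 0, "ry": 0, "rz": 0, "claw": 0.5}, {"dx": -1.5, "dy": 0, "dz": 0, "rx": 0, "ry": 0, "rz": 0, "claw": 0.5}, {"dx": 0, "dy": 0, "dz": 0, "rx": 0, "ry": 0, "rz": 0, "claw": 0.5}]}}

```text
clock: 18.25
position: [0.5227, 0.194, 0.0388]
ee_rot: [[0.196, 0.981, 0.0], [0.981, -0.196, -0.0], [-0.0, 0.0, -1.0]]
ft_force: [-0.7, 0.1, -2.2]
gripper_width: 0.0596
grasp_force: 30.0
```

Now touching lightly. I'll slide on in 1 mm rows.

Call:
{"name": "step_arm", "arguments": {"series": [{"dx": -1, "dy": 0, "dz": 0.1, "rx": 0, "ry": 0, "rz": 0, "claw": 0.5}, {"dx": -1, "dy": 0, "dz": 0, "rx": 0, "ry": 0, "rz": 0, "claw": 0.5}, {"dx": 0, "dy": 0, "dz": 0, "rx": 0, "ry": 0, "rz": 0, "claw": 0.5}]}}

```text
clock: 18.62
position: [0.5225, 0.1923, 0.0388]
ee_rot: [[0.196, 0.981, 0.0], [0.981, -0.196, 0.0], [0.0, 0.0, -1.0]]
ft_force: [0.6, 0.8, -0.9]
gripper_width: 0.0594
grasp_force: 30.0
```

Call:
{"name": "step_arm", "arguments": {"series": [{"dx": -1, "dy": 0, "dz": 0, "rx": 0, "ry": 0, "rz": 0, "claw": 0.5}, {"dx": -1, "dy": 0, "dz": 0, "rx": 0, "ry": 0, "rz": 0, "claw": 0.5}, {"dx": 0, "dy": 0, "dz": 0, "rx": 0, "ry": 0, "rz": 0, "claw": 0.5}]}}

```text
clock: 19.0
position: [0.5221, 0.1903, 0.0388]
ee_rot: [[0.196, 0.981, 0.0], [0.981, -0.196, 0.0], [0.0, 0.0, -1.0]]
ft_force: [0.9, 1.2, 0.6]
gripper_width: 0.0601
grasp_force: 30.0
```

Call:
{"name": "step_arm", "arguments": {"series": [{"dx": -0.8, "dy": 0, "dz": 0, "rx": 0, "ry": 0, "rz": 0, "claw": 0.5}, {"dx": -0.8, "dy": 0, "dz": 0, "rx": 0, "ry": 0, "rz": 0, "claw": 0.5}, {"dx": 0, "dy": 0, "dz": 0, "rx": 0, "ry": 0, "rz": 0, "claw": 0.5}]}}

```text
clock: 19.38
position: [0.522, 0.1894, 0.0389]
ee_rot: [[0.196, 0.981, 0.001], [0.981, -0.196, 0.002], [0.002, 0.001, -1.0]]
ft_force: [0.8, 5.4, -0.8]
gripper_width: 0.0594
grasp_force: 30.0
```

Call:
{"name": "step_arm", "arguments": {"series": [{"dx": -0.8, "dy": 0, "dz": 0, "rx": 0, "ry": 0, "rz": 0, "claw": 0.5}, {"dx": -0.8, "dy": 0, "dz": 0, "rx": 0, "ry": 0, "rz": 0, "claw": 0.5}, {"dx": 0, "dy": 0, "dz": 0, "rx": 0, "ry": 0, "rz": 0, "claw": 0.5}]}}

```text
clock: 19.75
position: [0.522, 0.1893, 0.0389]
ee_rot: [[0.197, 0.98, 0.002], [0.98, -0.197, 0.004], [0.005, 0.001, -1.0]]
ft_force: [3.3, 10.4, -2.6]
gripper_width: 0.0598
grasp_force: 30.0
```

Call:
{"name": "step_arm", "arguments": {"series": [{"dx": 1, "dy": 0, "dz": 0, "rx": 0, "ry": 0, "rz": 0, "claw": 0.5}, {"dx": 0, "dy": 0, "dz": 0, "rx": 0, "ry": 0, "rz": 0, "claw": 0.68}, {"dx": 0, "dy": 0, "dz": 0, "rx": 0, "ry": 0, "rz": 0, "claw": 0.75}, {"dx": 0, "dy": 0, "dz": 0, "rx": 0, "ry": 0, "rz": 0, "claw": 0.75}, {"dx": 0, "dy": 0, "dz": -15, "rx": 0, "ry": 0, "rz": 0, "claw": 0.75}, {"dx": 0, "dy": 0, "dz": -30, "rx": 0, "ry": 0, "rz": 0, "claw": 0.75}, {"dx": 0, "dy": 0, "dz": -36, "rx": 0, "ry": 0, "rz": 0, "claw": 0.5}, {"dx": 0, "dy": 0, "dz": 0, "rx": 0, "ry": 0, "rz": 0, "claw": 0.35}]}}

```text
clock: 20.75
position: [0.5244, 0.1884, 0.1241]
ee_rot: [[0.196, 0.981, 0.008], [0.981, -0.196, 0.001], [0.002, 0.008, -1.0]]
ft_force: [1.4, 0.0, -0.2]
gripper_width: 0.0505
grasp_force: 0.0
```

Call:
{"name": "step_arm", "arguments": {"series": [{"dx": 31, "dy": 38, "dz": 0, "rx": 0, "ry": 0, "rz": 0, "claw": 0.35}, {"dx": 30, "dy": 39, "dz": 0, "rx": 0, "ry": 0, "rz": -0.115, "claw": 0.35}, {"dx": 0, "dy": 0, "dz": 0, "rx": 0, "ry": 0, "rz": -0.113, "claw": 0.35}, {"dx": 0, "dy": 0, "dz": 0, "rx": 0, "ry": 0, "rz": 0, "claw": 0.35}, {"dx": 0, "dy": 0, "dz": 0, "rx": 0, "ry": 0, "rz": 0, "claw": 0.35}]}}

```text
clock: 21.38
position: [0.6083, 0.2326, 0.1192]
ee_rot: [[-0.029, 1.0, -0.001], [1.0, 0.029, -0.0], [-0.0, -0.001, -1.0]]
ft_force: [-0.7, 0.1, 0.2]
gripper_width: 0.0324
grasp_force: 0.0
```

```bash
python3 - <<'E'
from h import *
s=env.observe();I,D=env.read_camera("wrist");np.savez("w7.npz",I=I,D=D,p=s["position"],R=s["ee_rot"]);cv2.imwrite("pics/w7.png",cv2.resize(I[90:384,110:410],None,fx=1.9,fy=1.9)[...,::-1])
go([.6102,.2347,.055],1.601)
E
```

```text
t 21.43 yaw 1.6001 shift [ 2.1  1.9 64.5] rz -0.0009 tilt [1.e-04 4.e-04 1.e+00]
```

View pics/w7.png

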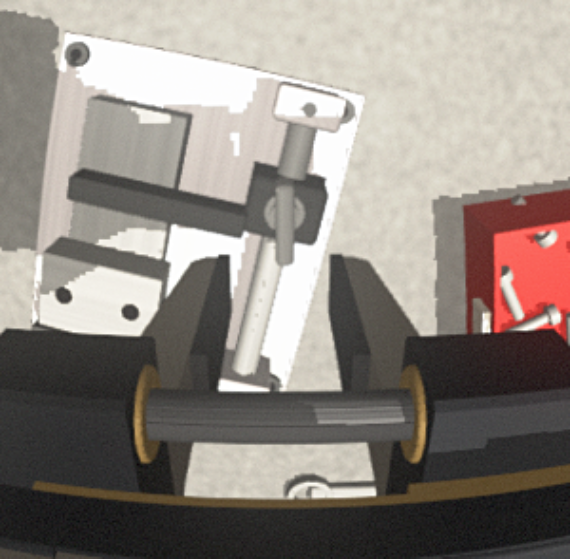

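The paddle stands upright and centred between the fingertips at crop (285,220). The block lies on the bed between the stops at about (105,285).

Call:
{"name": "step_arm", "arguments": {"series": [{"dx": 2, "dy": 1.9, "dz": 24, "rx": 0, "ry": 0, "rz": 0, "claw": 0.35}, {"dx": 0, "dy": 0, "dz": 22, "rx": 0, "ry": 0, "rz": 0, "claw": 0.35}, {"dx": 0, "dy": 0, "dz": 18, "rx": 0, "ry": 0, "rz": 0, "claw": 0.35}, {"dx": 0, "dy": 0, "dz": 0, "rx": 0, "ry": 0, "rz": 0, "claw": 0.25}, {"dx": 0, "dy": 0, "dz": 0, "rx": 0, "ry": 0, "rz": 0, "claw": 0.12}, {"dx": 0, "dy": 0, "dz": 0, "rx": 0, "ry": 0, "rz": 0, "claw": 0.0}, {"dx": 0, "dy": 0, "dz": 0, "rx": 0, "ry": 0, "rz": 0, "claw": 0}, {"dx": 0, "dy": 0, "dz": 0, "rx": 0, "ry": 0, "rz": 0, "claw": 0}]}}

```text
clock: 22.42
position: [0.6103, 0.2351, 0.0566]
ee_rot: [[-0.031, 1.0, -0.001], [1.0, 0.031, -0.0], [0.0, -0.001, -1.0]]
ft_force: [-6.1, 0.1, 4.2]
gripper_width: 0.0076
grasp_force: 30.0
```

Call:
{"name": "step_arm", "arguments": {"series": [{"dx": -2.4, "dy": -0.56, "dz": 0, "rx": 0, "ry": 0, "rz": 0, "claw": 0}, {"dx": -2.4, "dy": -0.56, "dz": 0, "rx": 0, "ry": 0, "rz": 0, "claw": 0}, {"dx": -2.4, "dy": -0.56, "dz": 0, "rx": 0, "ry": 0, "rz": 0, "claw": 0}, {"dx": -2.4, "dy": -0.56, "dz": 0, "rx": 0, "ry": 0, "rz": 0, "claw": 0}, {"dx": -2.4, "dy": -0.56, "dz": 0, "rx": 0, "ry": 0, "rz": 0, "claw": 0}, {"dx": -2.4, "dy": -0.56, "dz": 0, "rx": 0, "ry": 0, "rz": 0, "claw": 0}, {"dx": -2.4, "dy": -0.56, "dz": 0, "rx": 0, "ry": 0, "rz": 0, "claw": 0}, {"dx": 0, "dy": 0, "dz": 0, "rx": 0, "ry": 0, "rz": 0, "claw": 0}]}}

```text
clock: 23.42
position: [0.607, 0.2188, 0.0566]
ee_rot: [[-0.031, 1.0, -0.0], [1.0, 0.031, 0.001], [0.001, -0.0, -1.0]]
ft_force: [-4.6, 1.9, 4.5]
gripper_width: 0.0077
grasp_force: 30.0
```

Call:
{"name": "step_arm", "arguments": {"series": [{"dx": -1.5, "dy": -0.35, "dz": 0, "rx": 0, "ry": 0, "rz": 0, "claw": 0}, {"dx": -1.5, "dy": -0.35, "dz": 0, "rx": 0, "ry": 0, "rz": 0, "claw": 0}, {"dx": -1.5, "dy": -0.35, "dz": 0, "rx": 0, "ry": 0, "rz": 0, "claw": 0}, {"dx": 0, "dy": 0, "dz": 0, "rx": 0, "ry": 0, "rz": 0, "claw": 0}]}}

```text
clock: 23.92
position: [0.6061, 0.2144, 0.0566]
ee_rot: [[-0.031, 1.0, -0.0], [1.0, 0.031, 0.002], [0.002, -0.0, -1.0]]
ft_force: [-5.0, 2.2, 4.9]
gripper_width: 0.0078
grasp_force: 30.0
```

Call:
{"name": "step_arm", "arguments": {"series": [{"dx": -1, "dy": -0.23, "dz": 0, "rx": 0, "ry": 0, "rz": 0, "claw": 0}, {"dx": -1, "dy": -0.23, "dz": 0, "rx": 0, "ry": 0, "rz": 0, "claw": 0}, {"dx": 0, "dy": 0, "dz": 0, "rx": 0, "ry": 0, "rz": 0, "claw": 0}]}}

```text
clock: 24.3
position: [0.6058, 0.2125, 0.0566]
ee_rot: [[-0.031, 1.0, -0.0], [1.0, 0.031, 0.002], [0.002, -0.0, -1.0]]
ft_force: [-5.0, 1.0, 3.9]
gripper_width: 0.0078
grasp_force: 30.0
```

Call:
{"name": "step_arm", "arguments": {"series": [{"dx": -1, "dy": -0.23, "dz": 0, "rx": 0, "ry": 0, "rz": 0, "claw": 0}, {"dx": 0, "dy": 0, "dz": 0, "rx": 0, "ry": 0, "rz": 0, "claw": 0}]}}

```text
clock: 24.55
position: [0.6056, 0.2115, 0.0566]
ee_rot: [[-0.031, 1.0, -0.0], [1.0, 0.031, 0.002], [0.002, -0.0, -1.0]]
ft_force: [-5.4, 2.8, 4.7]
gripper_width: 0.0076
grasp_force: 30.0
```

Call:
{"name": "step_arm", "arguments": {"series": [{"dx": -0.8, "dy": -0.18, "dz": 0, "rx": 0, "ry": 0, "rz": 0, "claw": 0}, {"dx": -0.4, "dy": -0.1, "dz": 0, "rx": 0, "ry": 0, "rz": 0, "claw": 0}, {"dx": 0, "dy": 0, "dz": 0, "rx": 0, "ry": 0, "rz": 0, "claw": 0}]}}

```text
clock: 24.92
position: [0.6053, 0.2104, 0.0566]
ee_rot: [[-0.031, 1.0, -0.0], [1.0, 0.031, 0.002], [0.002, -0.0, -1.0]]
ft_force: [-5.1, 2.6, 5.3]
gripper_width: 0.0076
grasp_force: 30.0
```

Call:
{"name": "step_arm", "arguments": {"series": [{"dx": -0.8, "dy": -0.18, "dz": 0, "rx": 0, "ry": 0, "rz": 0, "claw": 0}, {"dx": 0, "dy": 0, "dz": 0, "rx": 0, "ry": 0, "rz": 0, "claw": 0}]}}

```text
clock: 25.18
position: [0.6052, 0.2095, 0.0566]
ee_rot: [[-0.031, 1.0, -0.0], [1.0, 0.031, 0.002], [0.002, -0.0, -1.0]]
ft_force: [-4.8, 3.1, 4.0]
gripper_width: 0.0076
grasp_force: 30.0
```

Call:
{"name": "step_arm", "arguments": {"series": [{"dx": -0.8, "dy": -0.18, "dz": 0, "rx": 0, "ry": 0, "rz": 0, "claw": 0}, {"dx": 0, "dy": 0, "dz": 0, "rx": 0, "ry": 0, "rz": 0, "claw": 0}]}}

```text
clock: 25.42
position: [0.6051, 0.2091, 0.0566]
ee_rot: [[-0.031, 1.0, 0.0], [1.0, 0.031, 0.002], [0.002, 0.0, -1.0]]
ft_force: [-4.3, 3.5, 4.8]
gripper_width: 0.0078
grasp_force: 30.0
```

Call:
{"name": "step_arm", "arguments": {"series": [{"dx": -0.8, "dy": -0.18, "dz": 0, "rx": 0, "ry": 0, "rz": 0, "claw": 0}, {"dx": 0, "dy": 0, "dz": 0, "rx": 0, "ry": 0, "rz": 0, "claw": 0}, {"dx": 0, "dy": 0, "dz": 0, "rx": 0, "ry": 0, "rz": 0, "claw": 0}]}}

```text
clock: 25.8
position: [0.6051, 0.2091, 0.0566]
ee_rot: [[-0.031, 1.0, 0.001], [1.0, 0.031, 0.004], [0.004, 0.001, -1.0]]
ft_force: [-5.0, 6.4, 2.4]
gripper_width: 0.0076
grasp_force: 30.0
```

Call:
{"name": "step_arm", "arguments": {"series": [{"dx": 0, "dy": 0, "dz": 0, "rx": 0, "ry": 0, "rz": 0.15, "claw": 0}, {"dx": 0, "dy": 0, "dz": 0, "rx": 0, "ry": 0, "rz": 0.15, "claw": 0}, {"dx": 0, "dy": 0, "dz": 0, "rx": 0, "ry": 0, "rz": 0.15, "claw": 0}, {"dx": 0, "dy": 0, "dz": 0, "rx": 0, "ry": 0, "rz": 0.15, "claw": 0}, {"dx": 0, "dy": 0, "dz": 0, "rx": 0, "ry": 0, "rz": 0.15, "claw": 0}, {"dx": 0, "dy": 0, "dz": 0, "rx": 0, "ry": 0, "rz": 0.15, "claw": 0}, {"dx": 0, "dy": 0, "dz": 0, "rx": 0, "ry": 0, "rz": 0.15, "claw": 0}, {"dx": 0, "dy": 0, "dz": 0, "rx": 0, "ry": 0, "rz": 0.15, "claw": 0}]}}

```text
clock: 26.8
position: [0.6052, 0.209, 0.0568]
ee_rot: [[0.922, 0.387, 0.001], [0.387, -0.922, 0.003], [0.002, -0.003, -1.0]]
ft_force: [-3.1, 6.6, 4.9]
gripper_width: 0.0076
grasp_force: 30.0
```

Call:
{"name": "step_arm", "arguments": {"series": [{"dx": 0, "dy": 0, "dz": 0, "rx": 0, "ry": 0, "rz": 0.06, "claw": 0}, {"dx": 0, "dy": 0, "dz": 0, "rx": 0, "ry": 0, "rz": 0.05, "claw": 0}, {"dx": 0, "dy": 0, "dz": 0, "rx": 0, "ry": 0, "rz": 0, "claw": 0}, {"dx": 0, "dy": 0, "dz": 0, "rx": 0, "ry": 0, "rz": 0, "claw": 0}]}}

```text
clock: 27.3
position: [0.6052, 0.209, 0.0568]
ee_rot: [[0.958, 0.288, 0.001], [0.288, -0.958, 0.003], [0.002, -0.003, -1.0]]
ft_force: [-3.6, 5.0, 3.1]
gripper_width: 0.0073
grasp_force: 30.0
```

```bash
python3 - <<'E'
from h import *
s=env.observe();print(s["ft_force"],s["ft_torque"],s["tau"][5],s["position"],s["gripper_width"]);go(s["position"],.322)
E
```

```text
[-3.60445255  4.9713924   3.05483333] [1.10940679 0.79415154 0.01180227] 0.08784194709733129 [0.60519428 0.20900283 0.05683565] 0.0073193313202314005
t 27.3 yaw 0.2921 shift [0. 0. 0.] rz -0.0299 tilt [-0.0019  0.0031  1.    ]
```

Call:
{"name": "step_arm", "arguments": {"series": [{"dx": 0, "dy": 0, "dz": 0, "rx": 0, "ry": 0, "rz": 0.04, "claw": 0}, {"dx": 0, "dy": 0, "dz": 0, "rx": 0, "ry": 0, "rz": 0.04, "claw": 0}, {"dx": 0, "dy": 0, "dz": 0, "rx": 0, "ry": 0, "rz": 0, "claw": 0}]}}

```text
clock: 27.68
position: [0.6052, 0.209, 0.0568]
ee_rot: [[0.977, 0.212, 0.001], [0.212, -0.977, 0.003], [0.002, -0.003, -1.0]]
ft_force: [-3.2, 5.8, 3.6]
gripper_width: 0.0084
grasp_force: 30.9
```

```bash
python3 - <<'E'
from h import *
s=env.observe();print(s["ft_force"],s["ft_torque"],s["tau"][5],s["position"],s["gripper_width"]);go(s["position"],.322)
E
```

```text
[-3.23766701  5.83515593  3.5799771 ] [1.10989842 0.6476759  0.52499761] 0.6478535570204258 [0.6052114  0.20895866 0.05682944] 0.008364751302229655
t 27.68 yaw 0.2131 shift [0. 0. 0.] rz -0.1089 tilt [-0.0017  0.0028  1.    ]
```

The torque rose to 0.5 N m, so the screw is fully home. I'll let go and lift clear.

Call:
{"name": "step_arm", "arguments": {"series": [{"dx": 0, "dy": 0, "dz": 0, "rx": 0, "ry": 0, "rz": -0.03, "claw": 0}, {"dx": 0, "dy": 0, "dz": 0, "rx": 0, "ry": 0, "rz": 0, "claw": 0.25}, {"dx": 0, "dy": 0, "dz": 0, "rx": 0, "ry": 0, "rz": 0, "claw": 0.3}, {"dx": 0, "dy": 0, "dz": 0, "rx": 0, "ry": 0, "rz": 0, "claw": 0.3}, {"dx": 0, "dy": 0, "dz": -25, "rx": 0, "ry": 0, "rz": 0, "claw": 0.3}, {"dx": 0, "dy": 0, "dz": -50, "rx": 0, "ry": 0, "rz": 0, "claw": 0.3}, {"dx": 0, "dy": 0, "dz": -50, "rx": 0, "ry": 0, "rz": 0, "claw": 0.3}, {"dx": -50, "dy": 0, "dz": -20, "rx": 0, "ry": 0, "rz": 0, "claw": 0.3}]}}

```text
clock: 28.68
position: [0.5602, 0.1947, 0.205]
ee_rot: [[0.971, 0.239, 0.009], [0.239, -0.971, 0.001], [0.009, 0.001, -1.0]]
ft_force: [-0.6, -0.9, 0.5]
gripper_width: 0.0272
grasp_force: 0.0
```

```bash
python3 - <<'E'
from h import *
s=env.observe();I,D=env.read_camera("wrist")
hsv=cv2.cvtColor(I,cv2.COLOR_RGB2HSV)
# height map check is unreliable for fisheye; use side depth for block top plane
I2,D2=env.read_camera("side");C=cloud("side",D2)
yw=-.197;R=np.array([[np.cos(yw),-np.sin(yw)],[np.sin(yw),np.cos(yw)]]);F=(C[...,:2]-np.array([.5537,.2118]))@R
for lo,hi in((.0505,.0565),(.046,.0505),(.062,.07)):
    m=(C[...,2]>lo)&(C[...,2]<hi)&(abs(F[...,0])<.078)&(abs(F[...,1])<.09);q=F[m];print(lo,m.sum(),np.percentile(q,[2,50,98],axis=0).round(4).tolist() if m.any() else "")
m=(C[...,2]>.062)&(C[...,2]<.07)&(abs(F[...,0]-.05)<.025)&(abs(F[...,1])<.05);q=C[m][:,:2]
if m.sum()>5: l=cv2.fitLine(q.astype(np.float32),2,0,.01,.01).ravel();print("paddle yaw",np.arctan(l[1]/l[0]),q.mean(0))
m=(C[...,2]>.0515)&(C[...,2]<.0565)&(abs(F[...,0]+.028)<.03)&(F[...,1]>-.048)&(F[...,1]<-.008);q=C[m];A=np.c_[q[:,:2],np.ones(len(q))];print("block top",m.sum(),np.linalg.lstsq(A,q[:,2],rcond=None)[0],q[:,2].mean())
print(s["position"],s["ft_force"])
E
```

```text
0.0505 343 [[-0.0617, -0.0642], [-0.0313, -0.0258], [0.0528, 0.0121]]
0.046 189 [[-0.0615, -0.0722], [-0.002, -0.003], [0.0586, 0.0829]]
0.062 44 [[0.0322, -0.0027], [0.046, 0.0074], [0.0611, 0.0177]]
paddle yaw 0.317626 [0.60021654 0.21009083]
block top 222 [-0.00087979 -0.01426496  0.05783269] 0.054658437155157995
[0.56017138 0.19470023 0.20495991] [-0.59942412 -0.85562612  0.53901503]
```

Call:
{"name": "step_arm", "arguments": {"series": [{"dx": 0, "dy": 0, "dz": 0, "rx": 0, "ry": 0, "rz": 0, "claw": 0.3}, {"dx": 0, "dy": 0, "dz": 0, "rx": 0, "ry": 0, "rz": 0, "claw": 0.3}]}}

```text
clock: 29.02
position: [0.5571, 0.1947, 0.1998]
ee_rot: [[0.971, 0.239, -0.001], [0.239, -0.971, -0.0], [-0.001, -0.0, -1.0]]
ft_force: [0.4, 0.3, 0.4]
gripper_width: 0.0272
grasp_force: 0.0
```

```bash
python3 -c "
from cell import env
print(env.close_job())"
```

```text
the job is handed in; nothing more can be done
None
```

I handed the job in at about 29 s, with no verdict returned: the 40 mm block lies flat against the end stop, the sliding stop touches it, the screw is turned until it would go no further, and the gripper is clear.

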